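Press home the caps along a curved sample segment

TASK

The push caps on the curved sample rack are standing proud. Run the fingertips along the curve in one pass from the end with the steel post, pressing each of the five caps fully home in turn without leaning hard on it, and keep the fingertips over the row and within about 3 cm above the caps from the first to the last. Do not pick up or shove the rack, leave the other things alone, and finish with the hand clear.

Things in the scene. Friction and masses are not known exactly. Their poses are not given: they have to be found in the camera images.
- rack: Loose curved grey sample rack, 0.5 to 1 kg, on the bench: five clear cups 36 mm apart along an arc of radius 120 mm, each with a white push cap. Foot 54 mm wide, 10 mm thick; block 34 mm wide, 32 mm high; cup rims at 46 mm. Origin on the bench under the middle cap (cap 3). z up, x away from the arc's centre, y towards the post end. Cap k is at 0.9 - 0.3k rad from x about the arc's centre.
- post_top (a point): Top of the rack's upright steel carrying post (10 mm thick, 16 mm head, top 70 mm above the bench). It stands on the arc about 45 mm beyond cap 1 and marks the end to start from.
- arc_centre (a point): Centre of the rack's arc, on the bench: (-120, 0, 0) mm in the rack's frame; empty bench. The caps lie on a circle of radius 120 mm about it.
- reagent: Bystander: amber bottle, 54 mm across, 115 mm high, loose. Origin at the centre of its underside.
- jar: Bystander: clear specimen jar, 58 mm across, 70 mm high, loose. Origin at the centre of its underside.
- tipbox: Bystander: blue pipette-tip box with a white lid, 60 x 85 x 50 mm, loose. Origin at the centre of its underside.
- cap1_top (a point): Centre of the flat top of cap 1 (nearest the post, the first to press). White round cap, 20 mm across, 8 mm high. Its top is 54 to 60 mm above the bench: 60 mm less the value of joint cap1; it moves down with the cap.
- cap1 (a joint): How far cap 1 has been pushed down, m: 0 fully proud, 0.006 fully home (its underside on the cup rim, its top 54 mm above the bench). It starts anywhere from 0 to 0.0025. It slides straight down against friction of about 6 N and stays where it is left; it cannot be pulled off.
- cap2_top (a point): Centre of the flat top of cap 2 (number 2 from the post end). White round cap, 20 mm across, 8 mm high. Its top is 54 to 60 mm above the bench: 60 mm less the value of joint cap2; it moves down with the cap.
- cap2 (a joint): How far cap 2 has been pushed down, m: 0 fully proud, 0.006 fully home (its underside on the cup rim, its top 54 mm above the bench). It starts anywhere from 0 to 0.0025. It slides straight down against friction of about 6 N and stays where it is left; it cannot be pulled off.
- cap3_top (a point): Centre of the flat top of cap 3 (number 3 from the post end). White round cap, 20 mm across, 8 mm high. Its top is 54 to 60 mm above the bench: 60 mm less the value of joint cap3; it moves down with the cap.
- cap3 (a joint): How far cap 3 has been pushed down, m: 0 fully proud, 0.006 fully home (its underside on the cup rim, its top 54 mm above the bench). It starts anywhere from 0 to 0.0025. It slides straight down against friction of about 6 N and stays where it is left; it cannot be pulled off.
- cap4_top (a point): Centre of the flat top of cap 4 (number 4 from the post end). White round cap, 20 mm across, 8 mm high. Its top is 54 to 60 mm above the bench: 60 mm less the value of joint cap4; it moves down with the cap.
- cap4 (a joint): How far cap 4 has been pushed down, m: 0 fully proud, 0.006 fully home (its underside on the cup rim, its top 54 mm above the bench). It starts anywhere from 0 to 0.0025. It slides straight down against friction of about 6 N and stays where it is left; it cannot be pulled off.
- cap5_top (a point): Centre of the flat top of cap 5 (the far end, the last to press). White round cap, 20 mm across, 8 mm high. Its top is 54 to 60 mm above the bench: 60 mm less the value of joint cap5; it moves down with the cap.
- cap5 (a joint): How far cap 5 has been pushed down, m: 0 fully proud, 0.006 fully home (its underside on the cup rim, its top 54 mm above the bench). It starts anywhere from 0 to 0.0025. It slides straight down against friction of about 6 N and stays where it is left; it cannot be pulled off.
Mind the look-alikes: they are no part of the job. Several things have the shape of the rack; the one meant has the colours described above.

How it is judged:
By the outcome, as a careful person would: the job done as asked, in the order asked, and still so for the second after the job is handed in, with the robot touching nothing.
It also fails if it takes over 51 s, if anything falls off the work surface, if the arm or the gripper's body presses on something with over 40 N, if the wrist force passes 120 N, or if a joint passes its speed limit or range.

ROBOT

A 6-joint arm with a two-finger parallel gripper is mounted at the origin on the work surface. World frame = base frame: x ahead of the robot, y to its left, z up, the work surface at z = 0. Lengths are in mm, angles in rad, forces in N, time in s.
With the tool pointing down it reaches from about 275 to 750 mm from the base axis. Payload 10.2 kg.
Tool frame: the origin (TCP) lies at the very end of the fingers, on their centre line; the grasp point (between the pads) lies 19 mm behind it (ctrl.hold_point_z is the distance from the TCP to the grasp point, in mm); z points along the fingers, y is the direction in which the jaws open and shut (so a half turn about z gives the same grasp; the last joint's range is limited). The gripper opens to 85 mm and grips with 20 to 120 N. Pads are 22 mm wide; open, the fingers measure 114 mm over their backs; the gripper's body (76 mm by 85 mm) begins 54 mm behind the grasp point. The pads swing forward as they close: fully open they stand 13 mm farther back than shut.
Start: joints at [-1.391, 0.313, 1.498, -0, 1.331, -0.223], TCP at [205.786, -482.994, 231.294] pointing down, gripper open.
Joint ranges: [-2.94, 2.94], [-0.97, 2.17], [0.19, 2.56], [-1.23, 4.37], [0.02, 3.11], [-2.88, 2.88]. Speed limits (rad/s): [2.39, 2.39, 3.01, 3.14, 3.14, 3.14].

INTERFACE

Orientations are given as a unit quaternion [w, x, y, z].
In Python, from rig import readout, cams, workorder, spotter, ctrl gives the robot as it stands.
- The arm moves only by the tool step_arm, never from a script. Its argument "plan" is text: rows parted by semicolons, each of 5 numbers parted by spaces: the shift along the tool's x, y, z in cm, then the turn about the tool's z in degrees, then the opening in per cent of the stroke, from 0 (shut) to 100 (fully open). In form: x y z twist gripper; .... A call has 1 to 10 rows; each row is the pose to reach, as a shift and turn from the pose commanded when the call began, along the tool's axes at that moment; what a row does not reach only later rows make up. A row lasts 1/10 s, in which the tool goes at most 50 mm and 8.59 degrees, less where a joint would pass 70% of its speed; a pose out of reach is approached as far as the arm can. A call with a gripper value outside its range is refused whole. The fingers move at their own pace and stop on an object; "grip_force" is the grip in N (left out, the last holds). Time passes only in rows, so rows that repeat a pose let the fingers close. It gives the time, the measured TCP pose, the force and the opening at its end, in the units of the state.
- readout.sense(): the state, without advancing time (a new reading comes with each control period).
- cams.capture(name): name is "scene" or "side" or "wrist"; returns (picture, depth): 384x512x3 uint8, red, green, blue; 384x512 float32, mm along the optical axis (not along the pixel's ray), 0 where there is no reading.
- cams.camera_info(name): a dict with "vfov" (degrees; the focal length in pixels is half the picture's height over the tangent of half this angle, whatever the lens; pixels are square), "cx", "cy" (the principal point, pixels), "k1" (the pictures are not rectified: a ray, as slopes to the right and down, at radius r is drawn at 1 + k1 r^2 times it, then the intrinsics apply), "rvec" (rotation vector, rad) and "tvec" (3), from world to camera coordinates, as OpenCV has them. Camera axes: x right, y down, z forward; pixel columns grow to the right and rows downward; lengths in mm; the calibration is good to about 2 mm. A picture is of the moment at which its call begins: read the wrist's pose just before it. camera_info takes no time and is no camera call; for the wrist camera it gives the pose at the moment of the call.
- workorder.finish_job(): hands the job in, once; it reports no verdict.
Trained networks look in the newest picture that a camera, given by its name, has taken for a name from the list of things; names that differ only in an ending like _2 or _b are one class to them, and where a whole thing is asked for, a point or a joint stands for the part that bears it (a point fixed in the world has none). Each returns a list of dicts, best first, with "conf" (0 to 1); they miss things now and then, are a little off and sometimes report something else, mostly with a low value. They report only what shows in the picture. A call takes as long as a camera call. They do not tell look-alikes from the thing itself.
- spotter.regions_of(camera, target): "pixels" (384x512 bool, what is visible of it) and "extent" ([centre column, centre row, width, height] in pixels, round what is visible of it).
The state is a dict: "time_s": time; "joints": joint angles; "dq": joint speeds; "tau": joint torques, N m; "eef_pos": TCP position; "ee_rot": TCP orientation; "force": force on the tool from outside, world axes, zero at the start; "wrist_torque": the same for the moment, N m; "grip_width": opening from 0.0 (shut) to 1.0 (fully open).
Only numpy, scipy, OpenCV 4.12 (cv2) and the standard library are available. Lean on these libraries where they do the work, as an engineer would, in place of code of your own. Each camera call takes 0.05 s, during which the arm holds its last target. There are 200 camera calls.

## Working session

There is one attempt and no reset: what is moved stays moved. The work goes in short steps, Python scripts to look and compute and a tool call to move; the robot and the scene stay as the last step left them, time stands still between calls to the robot, and variables do not carry over. Pictures are saved under pics/ and viewed, about 8 in all and at most 12, crops included, and the job is handed in when it is done.

Besides the shell and the picture viewer there is one more tool, called after "Emit:" as name(argument=value, ...), one argument or row to a line, values as JSON. step_arm: Moves the arm, as the interface text tells. Its arguments: {"type":"object","properties":{"plan":{"type":"string"},"grip_force":{"type":"number"}},"required":["plan"]}

```bash
mkdir -p pics; ls; cat > h.py <<'E'
import numpy as np, cv2
from rig import readout, cams, workorder, spotter, ctrl
def K(n):
    i=cams.camera_info(n); f=192/np.tan(np.radians(i['vfov'])/2)
    R=cv2.Rodrigues(np.array(i['rvec'],float))[0]; t=np.array(i['tvec'],float).ravel()
    return i,f,R,t
def unproj(n,uv,depth=None,z=None,info=None):
    """pixels Nx2 -> world, by depth values or by plane height z"""
    i,f,R,t=info or K(n); uv=np.atleast_2d(np.array(uv,float))
    M=np.array([[f,0,i['cx']],[0,f,i['cy']],[0,0,1.]])
    s=cv2.undistortPoints(uv[:,None],M,np.array([i['k1'],0,0,0.]))[:,0]
    # OpenCV model: distorted = undist*(1+k1 r^2)
    d=np.c_[s,np.ones(len(s))]
    if depth is not None: return (d*np.asarray(depth)[:,None]-t)@R
    o=-R.T@t; w=d@R; return o+w*((z-o[2])/w[:,2])[:,None]
def proj(n,P,info=None):
    i,f,R,t=info or K(n)
    M=np.array([[f,0,i['cx']],[0,f,i['cy']],[0,0,1.]])
    return cv2.projectPoints(np.atleast_2d(np.array(P,float)),cv2.Rodrigues(R)[0],t,M,np.array([i['k1'],0,0,0.]))[0][:,0]
E
python3 - <<'E'
from h import *
s=readout.sense(); print({k:np.round(v,3) for k,v in s.items()})
for n in('scene','side'):
    p,d=cams.capture(n); cv2.imwrite(f'pics/{n}0.png',p[...,::-1]); np.savez(f'{n}0.npz',p=p,d=d)
    for tg in('rack','post_top'):
        for r in spotter.regions_of(n,tg):
            m=r['pixels']&(d>0); v,u=np.nonzero(m)
            P=unproj(n,np.c_[u,v],d[v,u]); print(n,tg,round(r['conf'],2),np.round(r['extent']),np.round(np.median(P,0)),P[:,2].max().round(), np.median(p[m],0))
E
```

```text
pics
{'time_s': np.float64(0.0), 'joints': array([-1.391,  0.313,  1.498, -0.   ,  1.331, -0.223]), 'dq': array([-0.001,  0.001,  0.001, -0.   ,  0.   ,  0.001]), 'tau': array([-1.0000e-03, -4.1226e+01, -2.5974e+01, -0.0000e+00,  4.0000e-03,
        0.0000e+00]), 'eef_pos': array([ 205.731, -482.731,  230.737]), 'ee_rot': array([-0.001,  0.98 ,  0.2  ,  0.   ]), 'force': array([ 0.204, -0.518, -0.507]), 'wrist_torque': array([-0.069,  0.018, -0.02 ]), 'grip_width': np.float64(0.996)}
scene rack 0.86 [254. 193.  54.  60.] [613. -18.  27.] 71.0 [94. 92. 97.]
scene rack 0.63 [205. 278.  58.  96.] [ 752. -284.   24.] 70.0 [137. 126.  74.]
scene rack 0.6 [316. 230.  64.  65.] [822.  11.  29.] 71.0 [130. 119.  74.]
scene post_top 0.96 [254. 192.  49.  62.] [613. -16.  28.] 71.0 [93. 92. 96.]
scene post_top 0.91 [205. 278.  59.  94.] [ 749. -282.   22.] 70.0 [138. 127.  75.]
scene post_top 0.86 [314. 230.  63.  66.] [822.  15.  29.] 71.0 [129. 119.  74.]
side rack 0.72 [257. 227.  49.  74.] [578.  42.  25.] 74.0 [72. 74. 80.]
side rack 0.66 [269. 150.  32.  61.] [ 707. -248.   27.] 73.0 [113. 104.  32.]
side rack 0.64 [184. 194.  59.  58.] [794.  52.  27.] 75.0 [101.  93.  30.]
side rack 0.34 [333. 164.  26.  34.] [ 548. -296.   46.] 75.0 [77.  80.5 82. ]
side post_top 0.95 [270. 150.  34.  60.] [ 703. -239.   28.] 72.0 [111. 102.  31.]
side post_top 0.7 [257. 226.  49.  76.] [577.  42.  23.] 74.0 [72. 74. 81.]
side post_top 0.63 [189. 194.  61.  60.] [794.  49.  25.] 75.0 [104.   96.5  30. ]
```

```bash
python3 - <<'E'
import cv2,numpy as np
a=cv2.imread('pics/scene0.png');b=cv2.imread('pics/side0.png')
def c(i,x,y):return cv2.resize(i[y:y+200,x:x+266],(800,600),interpolation=cv2.INTER_CUBIC)
cv2.imwrite('pics/a.png',c(a,150,130));cv2.imwrite('pics/b.png',c(b,140,110))
E
```

```text
(no output)
```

View pics/a.png

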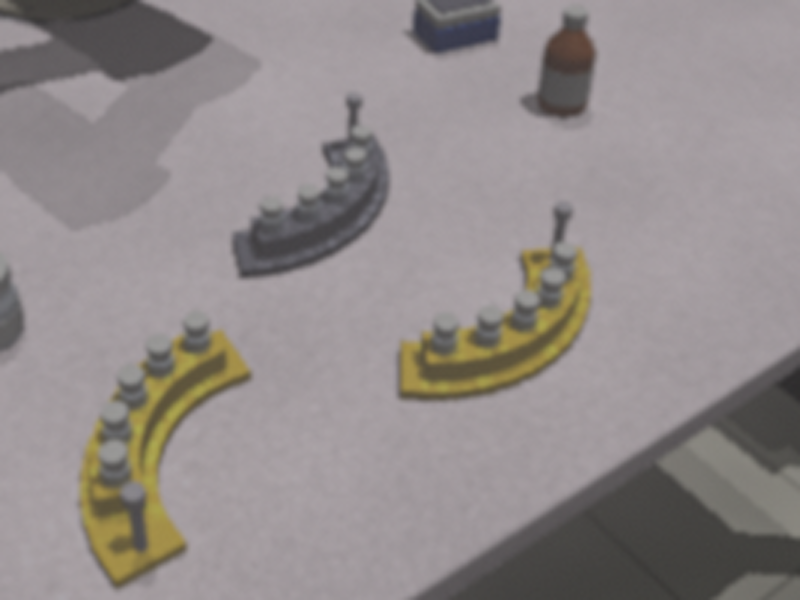

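View pics/b.png

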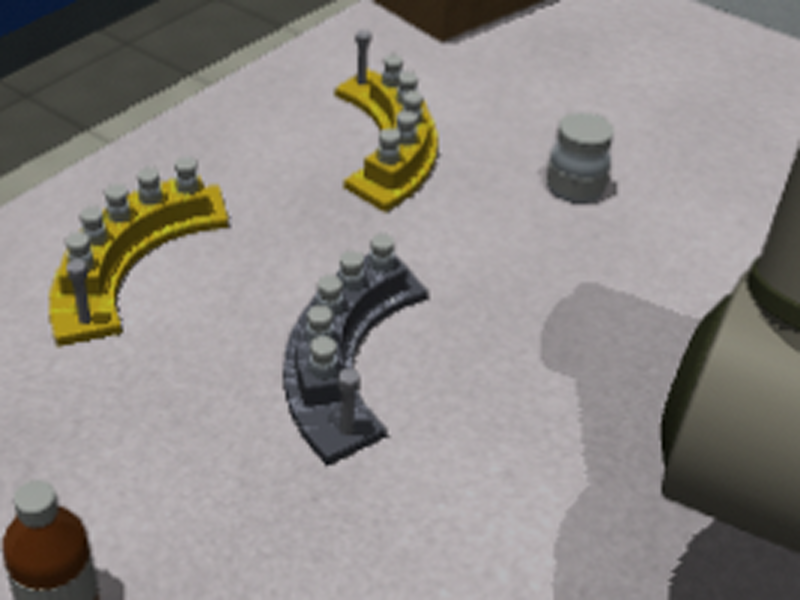

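The candidates are the grey rack at scene px (254,193) and yellow racks at (205,278) and (316,230). Only the grey one matches the description. Its post top is at about scene (267,164) and side (256,235). Next I fit the pose from the cap and post pixels in both views.

```bash
cat >> h.py <<'E'
from scipy.optimize import least_squares
RK=np.array([[120*np.cos(.9-.3*k)-120,120*np.sin(.9-.3*k),58.5] for k in range(1,6)]+[[120*np.cos(.6+.375)-120,120*np.sin(.975),70]])
def place(q,P=RK):
    c,s=np.cos(q[2]),np.sin(q[2]); return np.c_[q[0]+c*P[:,0]-s*P[:,1],q[1]+s*P[:,0]+c*P[:,1],P[:,2]]
E
python3 - <<'E'
from h import *
sc=np.array([[361,133],[355,154],[337,176],[309,191],[271,206],[353,100]])/3+[150,130]
sd=np.array([[323,344],[319,314],[331,285],[351,260],[382,240],[349,374]])/3.0075+[140,110]
for n,p in(('scene',sc),('side',sd)):
    W=np.array([unproj(n,u,z=z)[0] for u,z in zip(p,RK[:,2])])
    q=least_squares(lambda q:(place(q)-W)[:,:2].ravel(),[600,0,0]).x
    print(n,q.round(3));print(np.c_[W,place(q)[:,:2]].round(0))
for t in('jar','reagent','tipbox'):
  for n in('scene','side'):
    d=np.load(n+'0.npz')['d']
    for r in spotter.regions_of(n,t)[:1]:
        v,u=np.nonzero(r['pixels']&(d>0));P=unproj(n,np.c_[u,v],d[v,u]);print(t,n,round(r['conf'],2),P.mean(0).round())
E
```

```text
scene [6.10189e+02 1.09100e+00 3.29000e-01]
[[568.  59.  58. 568.  58.]
 [592.  34.  58. 594.  33.]
 [610.   1.  59. 610.   1.]
 [614. -32.  58. 617. -34.]
 [613. -71.  58. 612. -70.]
 [532.  75.  70. 528.  78.]]
side [6.02694e+02 1.37600e+00 3.28000e-01]
[[563.  57.  58. 561.  59.]
 [586.  34.  58. 586.  33.]
 [601.   2.  58. 603.   1.]
 [608. -33.  58. 609. -34.]
 [605. -70.  58. 605. -70.]
 [521.  78.  70. 521.  78.]]
jar scene 0.64 [ 572. -317.   46.]
jar side 0.92 [ 549. -300.   46.]
reagent scene 0.57 [589. 306.  60.]
reagent side 0.88 [559. 327.  64.]
tipbox scene 0.89 [411. 307.  33.]
tipbox side 0.65 [390. 323.  43.]
```

Emit:
step_arm(
  plan="5 -3 0 0 0;9 -5.3 0 5 0;13 -7.7 0 10 0;17 -10.1 0 15 0;21 -12.4 0 20 0;25 -14.8 0 23.1 0;29 -17.2 0 23.1 0;33 -19.5 0 23.1 0;37 -21.9 0 23.1 0;41 -24.3 0 23.1 0",
)

```text
time_s: 1.6
eef_pos: [488.6, -96.9, 231.5]
ee_rot: [0.0, 1.0, -0.0, 0.0]
force: [0.7, -0.7, 0.1]
grip_width: -0.001
```

Emit:
step_arm(
  plan="3 -5 0 0 0;5 -9.5 0 0 0;5 -9.5 0 0 0;5 -9.5 0 0 0",
)

```text
time_s: 2.0
eef_pos: [537.9, -2.6, 231.0]
ee_rot: [0.0, 1.0, 0.001, -0.0]
force: [-0.1, -0.5, -0.3]
grip_width: -0.001
```

```bash
python3 - <<'E'
from h import *
s=readout.sense(); print(s['eef_pos'],s['ee_rot'])
i=K('wrist'); p,d=cams.capture('wrist'); np.savez('w1.npz',p=p,d=d)
print('cam',(-i[2].T@i[3]).round(1), 'axis',i[2][2].round(2))
print(proj('wrist',place([606,1.2,.328]),i).round(0))
cv2.imwrite('pics/w1.png',cv2.resize(p[...,::-1],(800,600)))
E
```

```text
[537.9236052   -2.60870691 231.03621395] [ 7.02673623e-06  9.99999353e-01  1.11811624e-03 -2.08227749e-04]
cam [610.5  -2.  374.2] axis [-0.29 -0.   -0.96]
[[187. 143.]
 [213. 116.]
 [247.  98.]
 [286.  91.]
 [324.  96.]
 [166. 187.]]
```

View pics/w1.png

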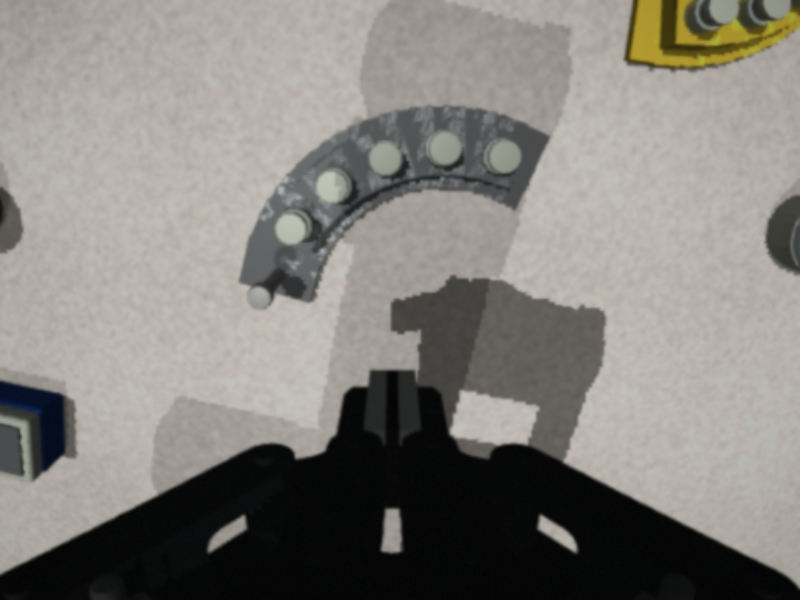

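The wrist view shows the grey rack, with caps 1 to 5 at view px (292,228), (334,186), (386,158), (445,149) and (503,156), and the post head at (261,296). The predictions are within about 3 mm. I'll refine using depth.

```bash
python3 - <<'E'
from h import *
w=np.load('w1.npz');d=w['d'];i=K('wrist')
px=np.array([[292,228],[334,186],[386,158],[445,149],[503,156],[261,296]])/1.5625
W=np.array([unproj('wrist',u,z=z,info=i)[0] for u,z in zip(px,RK[:,2])])
D=[]
vv,uu=np.mgrid[:384,:512]
for u in px:
    m=(np.hypot(uu-u[0],vv-u[1])<16)&(d>0);P=unproj('wrist',np.c_[uu[m],vv[m]],d[m],info=i)
    top=np.percentile(P[:,2],97);P=P[P[:,2]>top-4];D.append([*((P[:,:2].max(0)+P[:,:2].min(0))/2),np.median(P[:,2]),len(P)])
D=np.array(D);print(np.c_[W,D].round(1))
for A in(W,D):
    q=least_squares(lambda q:(place(q)-A[:,:3])[:5,:2].ravel(),[600,0,.3]).x;print(q.round(3),(place(q)-A[:,:3]).round(1).tolist())
print(place(q).round(1))
E
```

```text
[[ 5.615e+02  5.750e+01  5.850e+01  5.617e+02  5.850e+01  6.030e+01
   3.200e+02]
 [ 5.866e+02  3.100e+01  5.850e+01  5.866e+02  3.280e+01  5.930e+01
   3.280e+02]
 [ 6.028e+02 -1.000e-01  5.850e+01  6.024e+02  9.000e-01  6.070e+01
   3.780e+02]
 [ 6.080e+02 -3.470e+01  5.850e+01  6.087e+02 -3.430e+01  6.020e+01
   3.840e+02]
 [ 6.043e+02 -6.910e+01  5.850e+01  6.041e+02 -6.980e+01  5.920e+01
   3.650e+02]
 [ 5.217e+02  7.660e+01  7.000e+01  5.214e+02  7.800e+01  7.030e+01
   2.130e+02]]
[6.02641e+02 2.59000e-01 3.22000e-01] [[-0.2, 0.4, 0.0], [-0.3, 1.2, 0.0], [-0.2, 0.3, 0.0], [0.7, -0.4, 0.0], [-0.1, -1.5, 0.0], [-0.4, 1.2, 0.0]]
[6.02691e+02 9.25000e-01 3.19000e-01] [[-0.1, 0.2, -1.8], [-0.1, 0.1, -0.8], [0.3, 0.0, -2.2], [0.0, -0.1, -1.7], [-0.0, -0.2, -0.7], [0.1, 0.7, -0.3]]
[[561.5  58.7  58.5]
 [586.5  32.9  58.5]
 [602.7   0.9  58.5]
 [608.7 -34.4  58.5]
 [604.1 -70.   58.5]
 [521.5  78.7  70. ]]
```

Emit:
step_arm(
  plan="2.4 -3 3 0 0;2.4 -6.1 6 0 0;2.4 -6.1 10 0 0;2.4 -6.1 14 0 0;2.4 -6.1 16 0 0;2.4 -6.1 16.2 0 0;2.4 -6.1 16.2 0 0;2.4 -6.1 16.2 0 0",
)

```text
time_s: 2.85
eef_pos: [562.6, 56.4, 71.0]
ee_rot: [0.0, 1.0, -0.001, 0.001]
force: [0.3, -0.7, -0.4]
grip_width: -0.002
```

```bash
python3 - <<'E'
from h import *
s=readout.sense(); print(s['eef_pos'],s['force'])
i=K('wrist'); p,d=cams.capture('wrist'); np.savez('w2.npz',p=p,d=d)
cv2.imwrite('pics/w2.png',cv2.resize(p[...,::-1],(800,600)))
E
```

```text
[562.61385986  56.43149475  70.98968716] [ 0.3009307  -0.68552569 -0.44417302]
```

View pics/w2.png

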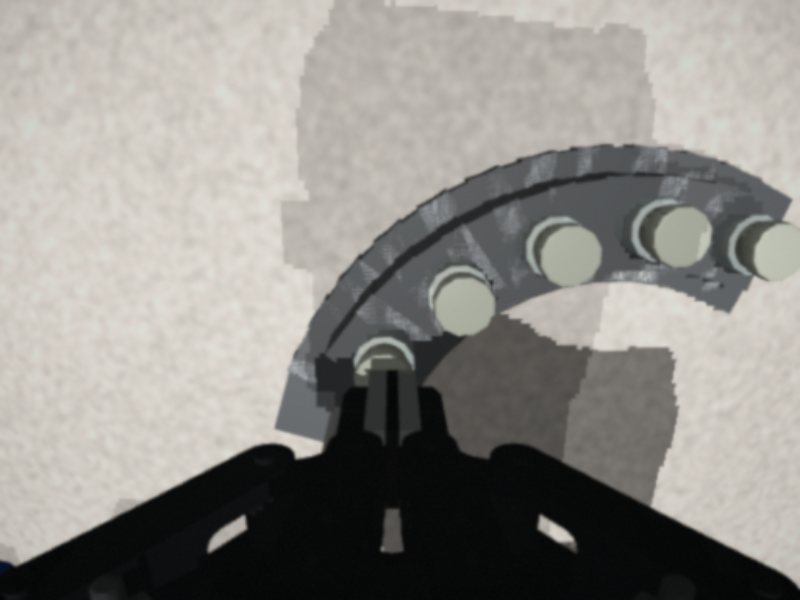

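The tips are over cap 1, about 2 mm to its right, which agrees with the pose. I'll correct that and press gently.

Emit:
step_arm(
  plan="-0.1 -0.2 0 0 0;-0.1 -0.2 0.3 0 0;-0.1 -0.2 0.6 0 0;-0.1 -0.2 0.9 0 0;-0.1 -0.2 1.1 0 0;-0.1 -0.2 1.2 0 0;-0.1 -0.2 1.3 0 0;-0.1 -0.2 1.3 0 0",
)

```text
time_s: 3.7
eef_pos: [560.8, 59.3, 56.5]
ee_rot: [-0.0, 1.0, -0.0, -0.0]
force: [-2.3, 0.2, 3.7]
grip_width: -0.001
```

Emit:
step_arm(
  plan="0 0 0.1 0 0;0 0 0.15 0 0;0 0 0.15 0 0",
)

```text
time_s: 4.0
eef_pos: [560.8, 59.3, 55.0]
ee_rot: [-0.0, 1.0, -0.0, -0.0]
force: [-2.4, -0.3, 5.0]
grip_width: -0.0
```

Emit:
step_arm(
  plan="0 0 0.05 0 0;0 0 0.1 0 0;0 0 0.1 0 0",
)

```text
time_s: 4.3
eef_pos: [560.8, 59.3, 54.0]
ee_rot: [0.0, 1.0, -0.0, -0.0]
force: [-1.5, -0.1, 6.1]
grip_width: -0.002
```

Emit:
step_arm(
  plan="0 0 0.05 0 0;0 0 0.05 0 0",
)

```text
time_s: 4.5
eef_pos: [560.8, 59.3, 54.0]
ee_rot: [0.0, 1.0, -0.0, 0.0]
force: [-3.8, 0.7, 9.9]
grip_width: -0.001
```

Emit:
step_arm(
  plan="0 0 0.05 0 0;0 0 0.05 0 0",
)

```text
time_s: 4.7
eef_pos: [560.8, 59.3, 54.0]
ee_rot: [0.0, 1.0, -0.0, 0.0]
force: [-5.7, 0.6, 14.5]
grip_width: 0.003
```

Cap 1 is home: z stays at 54.0 while the force rises. On to cap 2.

Emit:
step_arm(
  plan="0 0 -0.6 0 0;0 0 -1.2 0 0;1 1 -1.2 0 0;2 2 -1.2 0 0;2.6 2.65 -1.2 0 0;2.6 2.65 -1.2 0 0;2.6 2.65 -0.8 0 0;2.6 2.65 -0.5 0 0;2.6 2.65 -0.3 0 0;2.6 2.65 -0.2 0 0",
)

```text
time_s: 5.7
eef_pos: [586.5, 32.9, 55.0]
ee_rot: [0.0, 1.0, 0.0, -0.0]
force: [-1.6, -1.0, 6.3]
grip_width: 0.0
```

Emit:
step_arm(
  plan="0 0 0.05 0 0;0 0 0.1 0 0;0 0 0.1 0 0",
)

```text
time_s: 6.0
eef_pos: [586.5, 32.9, 54.1]
ee_rot: [0.0, 1.0, 0.0, -0.0]
force: [-2.6, -1.4, 5.6]
grip_width: -0.001
```

Emit:
step_arm(
  plan="0 0 0.05 0 0;0 0 0.05 0 0",
)

```text
time_s: 6.2
eef_pos: [586.6, 32.9, 54.0]
ee_rot: [0.0, 1.0, 0.0, 0.0]
force: [-3.9, -1.4, 9.2]
grip_width: 0.002
```

Emit:
step_arm(
  plan="0 0 0.05 0 0;0 0 0.05 0 0",
)

```text
time_s: 6.4
eef_pos: [586.6, 32.9, 54.0]
ee_rot: [0.0, 1.0, 0.0, 0.0]
force: [-5.1, -1.3, 12.4]
grip_width: 0.0
```

Emit:
step_arm(
  plan="0 0 -0.6 0 0;0 0 -1.2 0 0;0.6 1.2 -1.2 0 0;1.2 2.4 -1.2 0 0;1.6 3.2 -1.2 0 0;1.6 3.2 -1.2 0 0;1.6 3.2 -0.8 0 0;1.6 3.2 -0.5 0 0;1.6 3.2 -0.3 0 0;1.6 3.2 -0.2 0 0",
)

```text
time_s: 7.4
eef_pos: [602.8, 0.6, 55.1]
ee_rot: [0.0, 1.0, 0.0, 0.0]
force: [-1.3, -3.5, 5.8]
grip_width: -0.003
```

Emit:
step_arm(
  plan="0 0 0.05 0 0;0 0 0.1 0 0;0 0 0.1 0 0",
)

```text
time_s: 7.7
eef_pos: [602.9, 0.6, 54.2]
ee_rot: [0.0, 1.0, 0.0, 0.0]
force: [-1.6, -2.5, 5.2]
grip_width: -0.002
```

Emit:
step_arm(
  plan="0 0 0.05 0 0;0 0 0.05 0 0",
)

```text
time_s: 7.9
eef_pos: [602.9, 0.6, 54.1]
ee_rot: [0.001, 1.0, 0.0, 0.0]
force: [-2.3, -2.5, 7.5]
grip_width: 0.006
```

Emit:
step_arm(
  plan="0 0 0.05 0 0;0 0 0.05 0 0",
)

```text
time_s: 8.1
eef_pos: [602.9, 0.6, 54.0]
ee_rot: [0.001, 1.0, 0.0, 0.0]
force: [-5.0, -3.2, 11.6]
grip_width: -0.002
```

Emit:
step_arm(
  plan="0 0 -0.6 0 0;0 0 -1.2 0 0;0.2 1.2 -1.2 0 0;0.4 2.5 -1.2 0 0;0.6 3.5 -1.2 0 0;0.6 3.5 -1.2 0 0;0.6 3.5 -0.8 0 0;0.6 3.5 -0.5 0 0;0.6 3.5 -0.3 0 0;0.6 3.5 -0.2 0 0",
)

```text
time_s: 9.1
eef_pos: [608.8, -34.4, 55.0]
ee_rot: [0.0, 1.0, 0.0, 0.0]
force: [-3.0, -2.4, 5.8]
grip_width: -0.002
```

Emit:
step_arm(
  plan="0 0 0.05 0 0;0 0 0.1 0 0;0 0 0.1 0 0",
)

```text
time_s: 9.4
eef_pos: [608.8, -34.4, 54.1]
ee_rot: [0.0, 1.0, 0.0, 0.0]
force: [-1.5, -2.9, 5.7]
grip_width: 0.001
```

Emit:
step_arm(
  plan="0 0 0.05 0 0;0 0 0.05 0 0",
)

```text
time_s: 9.6
eef_pos: [608.8, -34.4, 54.1]
ee_rot: [0.001, 1.0, 0.0, 0.0]
force: [-3.0, -3.0, 9.0]
grip_width: 0.001
```

Emit:
step_arm(
  plan="0 0 0.05 0 0;0 0 0.05 0 0",
)

```text
time_s: 9.8
eef_pos: [608.8, -34.4, 54.0]
ee_rot: [0.001, 1.0, 0.0, 0.0]
force: [-4.1, -2.1, 12.0]
grip_width: -0.0
```

Cap 5 is at (604,-70).

Emit:
step_arm(
  plan="0 0 -0.6 0 0;0 0 -1.2 0 0;-0.1 1.2 -1.2 0 0;-0.3 2.5 -1.2 0 0;-0.5 3.55 -1.2 0 0;-0.5 3.55 -1.2 0 0;-0.5 3.55 -0.8 0 0;-0.5 3.55 -0.5 0 0;-0.5 3.55 -0.3 0 0;-0.5 3.55 -0.2 0 0",
)

```text
time_s: 10.8
eef_pos: [603.7, -69.7, 55.0]
ee_rot: [0.0, 1.0, 0.0, -0.0]
force: [-2.5, -0.9, 5.7]
grip_width: -0.004
```

Emit:
step_arm(
  plan="0 0 0.05 0 0;0 0 0.1 0 0;0 0 0.1 0 0",
)

```text
time_s: 11.1
eef_pos: [603.7, -69.7, 54.1]
ee_rot: [0.0, 1.0, 0.0, -0.0]
force: [-2.5, -1.8, 6.0]
grip_width: -0.001
```

Emit:
step_arm(
  plan="0 0 0.05 0 0;0 0 0.05 0 0",
)

```text
time_s: 11.3
eef_pos: [603.7, -69.7, 54.0]
ee_rot: [0.0, 1.0, 0.0, -0.0]
force: [-5.0, -1.0, 8.4]
grip_width: -0.001
```

Emit:
step_arm(
  plan="0 0 0.05 0 0;0 0 0.05 0 0",
)

```text
time_s: 11.5
eef_pos: [603.7, -69.7, 54.0]
ee_rot: [0.0, 1.0, 0.0, 0.0]
force: [-5.8, -0.5, 12.5]
grip_width: -0.002
```

Cap 5 is home. I'll lift clear to the earlier viewing pose, roughly (538,-3,231), and check.

Emit:
step_arm(
  plan="0 0 -1 0 0;0 0 -3 0 0;0 0 -6 0 0;-1 -1 -10 0 0;-3 -3 -14 0 0;-5 -5 -17 0 0;-6.6 -6.7 -17.8 0 0;-6.6 -6.7 -17.8 0 0;-6.6 -6.7 -17.8 0 0;-6.6 -6.7 -17.8 0 0",
)

```text
time_s: 12.5
eef_pos: [538.0, -3.1, 230.0]
ee_rot: [-0.0, 1.0, -0.0, -0.001]
force: [0.1, -0.0, -0.2]
grip_width: -0.001
```

```bash
python3 - <<'E'
from h import *
s=readout.sense(); print(s['eef_pos'],s['force'],s['time_s'])
i=K('wrist'); p,d=cams.capture('wrist')
cv2.imwrite('pics/w3.png',cv2.resize(p[...,::-1],(800,600)))
vv,uu=np.mgrid[:384,:512]
C=place([602.69,.925,.319]); C[:5,2]=54
for c,u in zip(C,proj('wrist',C,i)):
    m=(np.hypot(uu-u[0],vv-u[1])<16)&(d>0);P=unproj('wrist',np.c_[uu[m],vv[m]],d[m],info=i)
    P=P[P[:,2]>np.percentile(P[:,2],97)-4];print(c.round(1),((P[:,:2].max(0)+P[:,:2].min(0))/2).round(1),np.median(P[:,2]).round(1))
E
```

```text
[537.97763634  -3.1321535  229.97101369] [ 0.13457853 -0.01449351 -0.24277105] 12.5
[561.5  58.7  54. ] [561.9  59.5] 54.4
[586.5  32.9  54. ] [586.6  34.2] 54.5
[602.7   0.9  54. ] [602.6   2.6] 54.5
[608.7 -34.4  54. ] [609.4 -33.2] 54.4
[604. -70.  54.] [604.2 -68.4] 54.5
[521.5  78.7  70. ] [520.9  79.2] 70.3
```

View pics/w3.png

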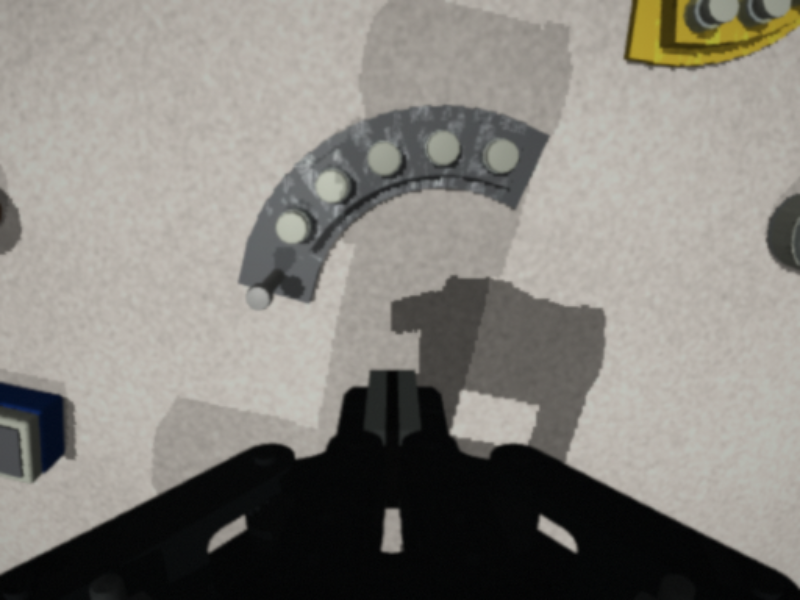

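All caps read 54.4–54.5 mm, and the post, which should be 70 mm, reads 70.3. The rack hasn't visibly moved in the picture, and the hand is clear.

```bash
python3 -c "
from rig import workorder; print(workorder.finish_job())"
```

```text
the job is handed in; nothing more can be done
None
```

I pressed all five caps on the grey rack home in one pass, from the post end (cap 1) to cap 5. The job was handed in at about 12.6 s, well inside the 51 s limit.

- **Presses:** at each cap the fingertips stopped at z = 54.0 mm. The upward force then rose from about 6 N while sliding to 12–15 N, so each cap was seated without much load. Between caps I commanded a lift of about 12 mm.
- **Cap heights:** the last wrist-camera check gave all five tops at 54.4–54.5 mm. The post read 70.3 mm against its true 70 mm, so about 0.3 mm of that is camera offset.
- **Rack position:** the final picture matches the one taken before pressing. The depth centres differ by up to 1.7 mm, and the calibration is good to about 2 mm.
- **Hand:** it finished clear, about 230 mm above the bench, with no force on it.
- **Other objects:** nothing else was touched. I did not re-measure the bystanders or the yellow racks afterwards.
- **Disagreement:** the scene and side cameras placed the rack about 7 mm apart in x. I settled this with the close wrist-camera measurement before pressing.

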